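Make up a second-battery retrofit kit from the bench and the bus-link magazine

ROBOT

A 6-joint arm with a two-finger parallel gripper is mounted at the origin on a cart in front of the work surface, level with it; the furniture and walls round the work are solid. World frame = base frame: x ahead of the robot, y to its left, z up, the work surface at z = 0. Lengths are in m, angles in rad, forces in N, time in s.
With the tool pointing down it reaches from about 0.25 to 0.775 m from the base axis. Payload 4 kg.
Tool frame: the origin (TCP) lies at the very end of the fingers, on their centre line; the grasp point (between the pads) lies 19 mm behind it (robot.pinch_z is the distance from the TCP to the grasp point, in m); z points along the fingers, y is the line along which they close (so a half turn about z gives the same grasp; the last joint's range is limited). The gripper opens to 94 mm and grips with 3 to 60 N. Pads are 16 mm wide; open, the fingers measure 119 mm over their backs; the gripper's body (75 mm by 177 mm) begins 78 mm behind the grasp point.
Start: joints at [1.079, 0.087, 1.371, -0, 1.684, -0.103], TCP at [0.209, 0.509, 0.206] pointing down, gripper open.
Joint ranges: [-3.1, 3.1], [-0.76, 2.03], [0.27, 2.55], [-1.08, 4.22], [0.17, 2.65], [-2.57, 2.57]. Speed limits (rad/s): [2.79, 2.79, 3.14, 3.14, 3.14, 3.14].

INTERFACE

Orientations are given as [roll, pitch, yaw] about the fixed x, y, z axes, in that order (R = Rz(yaw) Ry(pitch) Rx(roll)).
In Python, from bench import robot gives the robot as it stands.
- The arm moves only by the tool arm_command, never from a script. Its argument "targets" is one flat list of numbers, 7 for each row, row after row: the turn, a rotation vector about the tool's x, y, z in degrees, then the shift along the tool's x, y, z in mm, then the closure, from -1 (fully open) to 1 (shut). In form: [ax, ay, az, x, y, z, hand, ax, ay, az, x, y, z, hand, ...]. A call has 1 to 20 rows; each row is the pose to reach, as a shift and turn from the pose commanded when the call began, along the tool's axes at that moment; what a row does not reach only later rows make up. A row lasts 1/10 s, in which the tool goes at most 50 mm and 8.59 degrees, less where a joint would pass 70% of its speed; a pose out of reach is approached as far as the arm can. A call with a gripper value outside its range is refused whole. The fingers move at their own pace and stop on an object; the grip force is fixed at half the most. Time passes only in rows, so rows that repeat a pose let the fingers close. It gives the time, the measured TCP pose, the force, the opening and the grip force at its end, in the units of the state.
- robot.get_obs(): the state, without advancing time (a new reading comes with each control period).
- robot.snapshot(name): name is "scene" or "top" or "wrist"; returns a dict with "color" (384x512x3 uint8, red, green, blue), "range_z" (384x512 float32, m along the optical axis (not along the pixel's ray), 0 where there is no reading), "fx", "fy", "cx", "cy" (pixels), "T" (4x4, takes a point from camera to world coordinates); the wrist camera has in their place "T_tool_cam" (4x4, takes a point from camera to tool coordinates, whose origin is the TCP and whose axes are the flange's). Camera axes: x right, y down, z forward; pixel columns grow to the right and rows downward; lengths in m; the calibration is good to about 2 mm. The wrist camera is an equidistant fisheye: a pixel r from the principal point sees the ray r / f radians off the axis. A picture is of the moment at which its call begins: read the wrist's pose just before it.
- robot.close_job(): hands the job in; it is judged then, once.
The state is a dict: "time": time; "joint_positions": joint angles; "qvel": joint speeds; "joint_torque": joint torques, N m; "tool_pos": TCP position; "ee_rot": TCP orientation; "wrist_force": force on the tool from outside, world axes, zero at the start; "wrist_torque": the same for the moment, N m; "width": finger opening in m; "finger_force": force on a finger pad.
Only numpy, scipy, OpenCV 4.12 (cv2) and the standard library are available. Lean on these libraries where they do the work, as an engineer would, in place of code of your own. Each camera call takes 0.05 s, during which the arm holds its last target. There are 200 camera calls.

TASK

Make up one second-battery retrofit kit in the blue tray: put the relay (standing on its pins), the white box of blade fuses, the blue code reader (both lying flat) and one copper bus link each fully down into the insert whose pocket matches its outline. Take the link from the magazine by drawing the bottom one straight out through the gate, so that the links above stay in the magazine and only settle down by one; leave those where they are.

Things in the scene. Friction and masses are not known exactly. Their poses are not given: they have to be found in the camera images.
- relay: Black cube relay, 30 x 30 mm and 37 mm high, standing on four flat metal pins: the housing begins 8 mm above the origin. Origin: centre of the underside (pin tips), z up. 30 g (mass varies by a third).
- fuse_box: White closed box of blade fuses, 50 (x) x 80 (y) x 23 mm high, lying flat. Origin: centre of the underside, z up. 60 g (mass varies by a third).
- reader: Blue plug-in code reader lying flat, 30 (x) x 61 (y) x 22 mm high; its narrower black plug (26 wide, 16 high) is the 15 mm at its -y end. Origin: centre of the underside, z up. 40 g (mass varies by a third).
- link_bottom: Bottom one of three equal copper bus links in the magazine: flat bar 90 (x) x 25 (y) x 10 mm, two bolt holes, 160 g. Origin: centre of the underside, z up, x along the bar. Its nose (-x end) already stands 32 mm out of the gate, underside 18 mm above the bench, its sides free to grip. Drawn 60 mm or more from there along its own -x it is clear of the gate.
- link_top: Top one of the three copper bus links in the magazine (same size and axes). Origin: centre of the underside, z up. The middle link lies hidden between it and the bottom one. When the bottom link is drawn the two sink by one thickness (10 mm); they are not to be lifted out or carried along.
- magazine: Fixed grey metal gravity magazine, 99 (x) x 38 (y) x 75 mm high, on a dark 6 mm base plate. Origin: under the stack's centre, on the bench, z up. Gate in its -x face (49 mm from the origin): opening 13 mm high over the stack floor (18 mm above the bench), so only the bottom link passes, towards -x. A tongue 13 mm wide, 25 long supports the nose; beside it is free room to the bench.
- nest_relay: Grey insert with yellow pocket floor, 90 (x) x 114 (y) x 22 mm high, fixed in the blue tray among four (two by two, any order), its top 26 mm above the bench. Origin: centre of the underside, 4 mm above the bench, z up; the pocket is centred on it, edge bevelled 3 mm. Square pocket 38 x 38 mm, 18 deep (floor 4 mm above the origin): for the relay, any quarter turn.
- nest_fuses: Grey insert with yellow pocket floor, 90 (x) x 114 (y) x 22 mm high, fixed in the blue tray among four (two by two, any order), its top 26 mm above the bench. Origin: centre of the underside, 4 mm above the bench, z up; the pocket is centred on it, edge bevelled 3 mm. Largest pocket, 58 (x) x 88 (y) mm, 12 deep (floor 10 mm above the origin): for the fuse box, either way round.
- nest_reader: Grey insert with yellow pocket floor, 90 (x) x 114 (y) x 22 mm high, fixed in the blue tray among four (two by two, any order), its top 26 mm above the bench. Origin: centre of the underside, 4 mm above the bench, z up; the pocket is centred on it, edge bevelled 3 mm. Middle oblong pocket, 38 (x) x 69 (y) mm, 12 deep (floor 10 mm above the origin): for the code reader, either way round.
- nest_link: Grey insert with yellow pocket floor, 90 (x) x 114 (y) x 22 mm high, fixed in the blue tray among four (two by two, any order), its top 26 mm above the bench. Origin: centre of the underside, 4 mm above the bench, z up; the pocket is centred on it, edge bevelled 3 mm. Long narrow pocket 33 (x) x 98 (y) mm, 5 deep (floor 17 mm above the origin): for the link, its x along this y, either way round.

How it is judged:
By the outcome, as a careful person would: the job done as asked, in the order asked, and still so for the second after the job is handed in, with the robot touching nothing.
It also fails if it takes over 96 s, if anything falls off the work surface, if the arm or the gripper's body presses on something with over 40 N, if the wrist force passes 120 N, or if a joint passes its speed limit or range.

## Working session

There is one attempt and no reset: what is moved stays moved. The work goes in short steps, Python scripts to look and compute and a tool call to move; the robot and the scene stay as the last step left them, time stands still between calls to the robot, and variables do not carry over. Pictures are saved under pics/ and viewed, at most 17 in all, crops included, and the job is handed in when it is done.

Besides the shell and the picture viewer there is one more tool, called after ">>>" as name(argument=value, ...) on one line, values as JSON. arm_command: Moves the arm, as the interface text tells. Its arguments: {"type":"object","properties":{"targets":{"type":"array"}},"required":["targets"]}

```bash
ls; mkdir -p pics
cat > h.py <<'E'
import numpy as np,cv2
from bench import robot
def snap(n,f):
    o=robot.get_obs(); s=robot.snapshot(n); cv2.imwrite(f'pics/{f}.png',cv2.cvtColor(s['color'],cv2.COLOR_RGB2BGR)); np.savez(f'pics/{f}.npz',**s,pos=o['tool_pos'],rot=o['ee_rot']); return s
E
python3 - <<'E'
from h import *
for n in ['top','scene']:
    s=snap(n,n+'0'); print(n,s['fx'],s['cx'],s['cy'],np.round(s['T'],3).tolist(),(s['range_z']>0).mean())
a=[cv2.imread(f'pics/{n}0.png') for n in('top','scene')]
o=robot.get_obs();print(o)
E
```

```text
pics
top 440.69922710483877 257.2268537720145 194.97295313932634 [[-0.001, -0.995, 0.099, 0.434], [-1.0, 0.001, -0.002, -0.049], [0.002, -0.099, -0.995, 1.209], [0.0, 0.0, 0.0, 1.0]] 0.99609375
scene 404.7557674068565 256.1265501094621 194.92054287607868 [[0.783, -0.255, 0.567, -0.054], [-0.622, -0.357, 0.697, -0.805], [0.025, -0.899, -0.438, 0.501], [0.0, 0.0, 0.0, 1.0]] 0.9957733154296875
{'time': 0.1, 'joint_positions': array([ 1.07888153e+00,  8.78504289e-02,  1.37206731e+00, -2.34655885e-05,
        1.68357581e+00, -1.03099053e-01]), 'qvel': array([-0.00088728, -0.0023456 , -0.00426234,  0.00033904, -0.00021096,
       -0.00035252]), 'joint_torque': array([ 1.76159687e-03, -3.41250157e+01, -3.03303552e+01,  7.18873227e-02,
        3.03488981e-02, -1.07241178e-04]), 'tool_pos': array([0.20828589, 0.50851977, 0.20445614]), 'ee_rot': array([-3.13969946e+00, -1.72435339e-04,  2.75277412e+00]), 'wrist_force': array([ 0.91322236,  0.26664418, -0.55535234]), 'wrist_torque': array([ 0.01287849, -0.04808814,  0.02816561]), 'finger_force': 0.0, 'width': 0.09398919699877394}
```

View pics/top0.png

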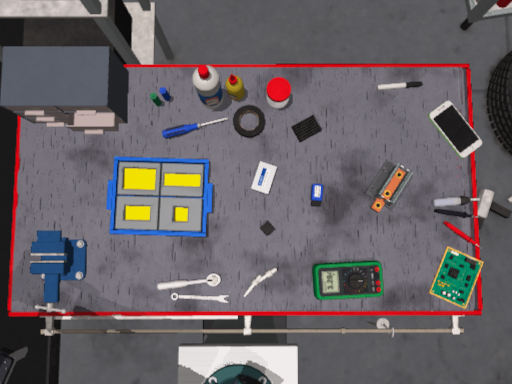

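View pics/scene0.png

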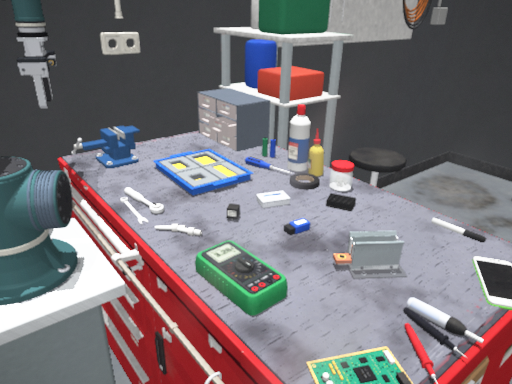

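The top view shows the tray at cols 110–212, rows 157–236. Its pockets are fuses (140,178), link (182,180), reader (137,212) and relay (181,214). The fuse box is at (264,177), the reader at (317,195) with its plug at the bottom, and the relay at (267,228). The magazine is at (391,188), with the link's nose at about (378,207). The scene view agrees with this.

```bash
cat >> h.py <<'E'
def ray_top(s,u,v,z):
    T=s['T']; d=T[:3,:3]@np.array([(u-s['cx'])/s['fx'],(v-s['cy'])/s['fy'],1]); o=T[:3,3]
    return o+d*(z-o[2])/d[2]
E
python3 - <<'E'
from h import *
s=np.load('pics/top0.npz'); c=s['color']; hsv=cv2.cvtColor(c,cv2.COLOR_RGB2HSV)
def run(name,m,roi,z):
    x0,y0,x1,y1=roi; mm=np.zeros(m.shape,np.uint8); mm[y0:y1,x0:x1]=m[y0:y1,x0:x1]
    n,l,st,ce=cv2.connectedComponentsWithStats(mm)
    for i in range(1,n):
        if st[i,4]<25: continue
        pts=np.argwhere(l==i)[:,::-1].astype(np.float32)
        W=np.array([ray_top(s,*p,z)[:2] for p in pts]).astype(np.float32)*1000
        u,v=ce[i].round().astype(int); T=s['T']; zz=s['range_z'][v,u]
        zw=(T@np.array([(u-s['cx'])/s['fx']*zz,(v-s['cy'])/s['fy']*zz,zz,1]))[2]
        r=cv2.minAreaRect(W); print(name,ce[i].round(1),st[i,4],np.round(r[0],0),np.round(r[1],0),round(r[2],1),'z',round(zw,3))
H,S,V=[hsv[...,i] for i in range(3)]
run('yel',(H>20)&(H<35)&(S>120),(100,150,220,240),.015)
run('fuse',(V>170)&(S<60),(245,155,285,200),.023)
run('reader',(H>105)&(H<125)&(S>120),(300,175,335,210),.022)
run('plug',(V<45),(300,175,335,215),.016)
run('relay',(V<70),(250,212,285,245),.037)
run('mag',(s['range_z']<1.209-.05)&(s['range_z']>0),(360,150,425,220),.075)
run('cop',(H<18)&(S>120),(360,150,420,220),.028)
w=robot.snapshot('wrist'); print({k:(w[k] if np.ndim(w[k])<2 else w[k].shape) for k in w if k!='color'}); print(np.round(w['T_tool_cam'],3).tolist())
cv2.imwrite('pics/w0.png',w['color'][...,::-1])
E
```

```text
yel [139.1 178.4] 679 [598. 270.] [87. 58.] 89.9 z 0.01
yel [181.7 179.4] 455 [596. 154.] [99. 34.] 88.0 z 0.021
yel [137.  212.4] 355 [506. 273.] [68. 38.] 87.4 z 0.009
yel [180.5 214.1] 200 [501. 156.] [38. 35.] 0.8 z 0.009
fuse [263.9 177.2] 466 [601. -70.] [48. 80.] 71.5 z 0.022
reader [316.3 193. ] 112 [ 560. -213.] [30. 44.] 89.2 z 0.02
relay [267.  227.9] 117 [463. -78.] [29. 28.] 40.5 z 0.04
mag [389.4 178.9] 122 [ 587. -398.] [ 16. 102.] 56.1 z 0.073
mag [400.8 186.5] 179 [ 571. -422.] [ 20. 102.] 57.3 z 0.071
cop [388.8 189.8] 336 [ 564. -407.] [ 27. 134.] 52.8 z 0.048
{'range_z': (384, 512), 'fx': 297.3186396354542, 'fy': 297.3186396354542, 'cx': 250.8717857303951, 'cy': 193.26375686284518, 'T_tool_cam': (4, 4)}
[[-0.001, -0.972, -0.233, 0.066], [1.0, -0.001, 0.001, -0.001], [-0.001, -0.233, 0.972, -0.18], [0.0, 0.0, 0.0, 1.0]]
```

```bash
cat >> h.py <<'E'
from scipy.spatial.transform import Rotation as Ro
def rel(x,y,z,yawdeg,o=None):
    "row (deg, mm) that takes the measured pose to TCP x,y,z(mm), yaw(deg), tool down"
    o=o or robot.get_obs(); R=Ro.from_euler('xyz',o['ee_rot']); G=Ro.from_euler('xyz',[np.pi,0,np.radians(yawdeg)])
    d=R.inv().apply(np.array([x,y,z])-1000*np.array(o['tool_pos'])); rv=np.degrees((R.inv()*G).as_rotvec())
    print('row',np.round(rv,1),np.round(d,1),'dist',round(np.linalg.norm(d)),'pos',np.round(1000*o['tool_pos'],1),'rpy',np.round(np.degrees(o['ee_rot']),2),'t',o['time'],'w',round(o['width'],4))
def wrays(s,pts):
    "world origin and directions of wrist pixels"
    p=np.atleast_2d(np.asarray(pts,float)); d=p-[s['cx'],s['cy']]; r=np.hypot(*d.T)+1e-9; th=r/s['fx']
    c=np.c_[d/r[:,None]*np.sin(th)[:,None],np.cos(th)]
    R=Ro.from_euler('xyz',s['rot']).as_matrix(); T=s['T_tool_cam']
    return R@T[:3,3]+s['pos'], c@(R@T[:3,:3]).T
def wplane(s,pts,z):
    o,d=wrays(s,pts); return (o+d*((z-o[2])/d[:,2])[:,None])[:,:2]*1000
E
python3 -c "
from h import *
rel(463,-78,150,130.5)"
```

```text
row [-0.1  0.  27.2] [-458.1 -446.2   55.3] dist 642 pos [208.3 508.6 204.6] rpy [-1.7991e+02 -1.0000e-02  1.5773e+02] t 0.15 w 0.0939
```

>>> arm_command(targets=[0, 0, 27, -458, -446, 55, -1, 0, 0, 27, -458, -446, 55, -1, 0, 0, 27, -458, -446, 55, -1, 0, 0, 27, -458, -446, 55, -1, 0, 0, 27, -458, -446, 55, -1, 0, 0, 27, -458, -446, 55, -1, 0, 0, 27, -458, -446, 55, -1, 0, 0, 27, -458, -446, 55, -1, 0, 0, 27, -458, -446, 55, -1, 0, 0, 27, -458, -446, 55, -1, 0, 0, 27, -458, -446, 55, -1, 0, 0, 27, -458, -446, 55, -1, 0, 0, 27, -458, -446, 55, -1, 0, 0, 27, -458, -446, 55, -1, 0, 0, 27, -458, -446, 55, -1, 0, 0, 27, -458, -446, 55, -1, 0, 0, 27, -458, -446, 55, -1])

```text
time: 1.85
tool_pos: [0.463, -0.0761, 0.1507]
ee_rot: [3.141, 0.0, 2.284]
wrist_force: [0.1, -0.2, 0.3]
width: 0.0938
finger_force: 0.0
```

```bash
python3 -c "
from h import *
snap('wrist','w1'); rel(463,-78,150,130.5)"
```

```text
row [0.  0.  0.3] [-1.4 -1.3  0.8] dist 2 pos [463.1 -76.1 150.8] rpy [1.7997e+02 2.0000e-02 1.3084e+02] t 1.9 w 0.0941
```

View pics/w1.png

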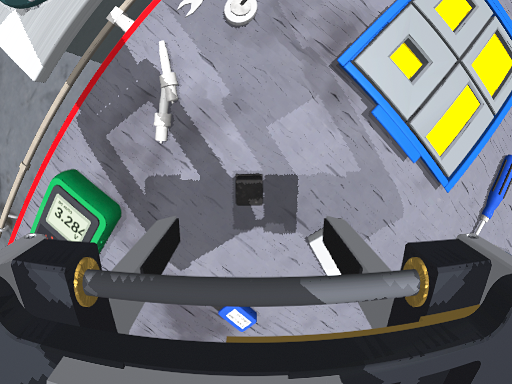

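The wrist view shows the relay at (249,189), nearly square to the gripper, and the tray at the upper right. The reader and fuse box are partly hidden behind the fingers.

```bash
cat >> h.py <<'E'
def tri(o1,d1,o2,d2):
    A=np.c_[d1,-d2]; t=np.linalg.lstsq(A,o2-o1,rcond=None)[0]; p,q=o1+t[0]*d1,o2+t[1]*d2
    return np.round((p+q)/2*1000,1),round(np.linalg.norm(p-q)*1000,1)
def mask_rect(s,m,roi,z,minA=40):
    x0,y0,x1,y1=roi; mm=np.zeros(m.shape,np.uint8); mm[y0:y1,x0:x1]=m[y0:y1,x0:x1]
    n,l,st,ce=cv2.connectedComponentsWithStats(mm); out=[]
    for i in range(1,n):
        if st[i,4]<minA: continue
        cn=max(cv2.findContours((l==i).astype(np.uint8),cv2.RETR_EXTERNAL,cv2.CHAIN_APPROX_NONE)[0],key=len)[:,0]
        W=wplane(s,cn,z).astype(np.float32); r=cv2.minAreaRect(W); out.append((ce[i],st[i],r))
        print(np.round(ce[i],1),st[i],'c',np.round(r[0],1),'size',np.round(r[1],1),'ang',round(r[2],1))
    return out
E
python3 - <<'E'
from h import *
s=np.load('pics/w1.npz'); t=np.load('pics/top0.npz'); c=s['color']; hsv=cv2.cvtColor(c,cv2.COLOR_RGB2HSV);H,S,V=[hsv[...,i] for i in range(3)]
print(V[165:215:2,249].tolist()); print(V[190,225:275:2].tolist()); print(V[198,225:275:2].tolist())
print(c[170:210:3,249].tolist())
for th in(32,48): mask_rect(s,V<th,(225,160,275,215),.037)
r=mask_rect(s,(H>20)&(H<35)&(S>120),(340,0,512,200),.02)
T=t['T']
def tray(u,v):return T[:3,3],T[:3,:3]@np.array([(u-t['cx'])/t['fx'],(v-t['cy'])/t['fy'],1])
for (u,v),(a,b) in [((267,227.9),(249,189)),((180.5,214.1),(407.5,59)),((181.7,179.4),(454,121))]:
    o,d=wrays(s,[a,b]); print(tri(*tray(u,v),o,d[0]))
print(s['range_z'][183:200:4,240:262:4])
E
```

```text
[185, 189, 189, 173, 150, 47, 28, 40, 70, 54, 37, 40, 41, 40, 38, 37, 35, 62, 38, 55, 49, 86, 87, 86, 87]
[108, 112, 111, 111, 96, 63, 35, 37, 37, 40, 39, 40, 39, 40, 39, 36, 36, 37, 35, 74, 85, 83, 83, 84, 85]
[110, 110, 109, 110, 86, 68, 36, 38, 36, 38, 39, 37, 43, 36, 40, 43, 44, 41, 53, 75, 86, 84, 85, 85, 85]
[[165, 167, 186], [135, 136, 150], [22, 21, 25], [39, 38, 40], [65, 65, 65], [36, 37, 37], [41, 40, 40], [40, 39, 39], [36, 36, 37], [35, 33, 34], [63, 62, 62], [55, 54, 54], [80, 80, 88], [77, 79, 87]]
[248.8 177. ] [237 176  25   3  72] c [454.  -68.1] size [24.1  2. ] ang 40.8
[248.9 176.9] [236 174  26   6 132] c [453.3 -68. ] size [25.1  5.1] ang 40.8
[248.  192.6] [236 183  27  22 486] c [465.1 -81.1] size [26.6 22. ] ang 40.8
[453.   11.3] [435   0  37  31 679] c [506.1 269. ] size [60.2 35.7] ang 88.1
[492.4  64.1] [ 472   34   40   63 1363] c [598.7 266. ] size [79.4 53.4] ang 88.2
[406.   60.3] [390  43  33  36 606] c [501.4 150.8] size [29.4 34. ] ang 86.7
[453.  120.5] [ 426   85   54   71 1517] c [597.2 151.7] size [98.3 32.8] ang 88.1
(array([462.9, -78.2,  31.9]), np.float64(0.3))
(array([501.4, 155. ,  17.6]), np.float64(1.3))
(array([596.9, 151.3,  19.4]), np.float64(4.9))
[[0.29773474 0.2993396  0.3002534  0.29824266 0.29978886 0.2986785 ]
 [0.29984093 0.3000851  0.30054724 0.29875937 0.29885444 0.30002514]
 [0.3005059  0.30104312 0.29965666 0.29926693 0.30010933 0.30018815]
 [0.30123577 0.30160895 0.30042288 0.30309927 0.30239114 0.301876  ]
 [0.30256104 0.3040644  0.3029533  0.30238172 0.30288398 0.30291167]]
```

```bash
python3 -c "
from h import *
s=np.load('pics/w1.npz');print(wplane(s,[[249,193.5]],.037))
rel(464,-80,18,130.8)"
```

```text
[[465.08804085 -80.96940599]]
row [0. 0. 0.] [ -3.5  -1.9 132.8] dist 133 pos [463.1 -76.1 150.8] rpy [1.7997e+02 2.0000e-02 1.3084e+02] t 1.9 w 0.0941
```

>>> arm_command(targets=[0, 0, 0, -4, -2, 50, -1, 0, 0, 0, -4, -2, 90, -1, 0, 0, 0, -4, -2, 120, -1, 0, 0, 0, -4, -2, 133, -1, 0, 0, 0, -4, -2, 133, -1, 0, 0, 0, -4, -2, 133, 1, 0, 0, 0, -4, -2, 133, 1, 0, 0, 0, -4, -2, 133, 1, 0, 0, 0, -4, -2, 133, 1, 0, 0, 0, -4, -2, 133, 1, 0, 0, 0, -4, -2, 133, 1, 0, 0, 0, -4, -2, 133, 1, 0, 0, 0, -4, -2, 133, 1])

```text
time: 3.2
tool_pos: [0.4643, -0.0817, 0.0174]
ee_rot: [-3.142, -0.0, 2.282]
wrist_force: [-0.2, -0.2, -0.4]
width: 0.0334
finger_force: 0.0
```

```bash
python3 -c "
from h import *
rel(500,155,120,178)
rel(500,155,120,88)"
```

```text
row [  0.   -0.  -47.3] [ 156.1  181.5 -102.6] dist 260 pos [464.3 -81.7  17.4] rpy [-1.8000e+02 -1.0000e-02  1.3072e+02] t 3.2 w 0.0334
row [-0.  -0.  42.7] [ 156.1  181.5 -102.6] dist 260 pos [464.3 -81.7  17.4] rpy [-1.8000e+02 -1.0000e-02  1.3072e+02] t 3.2 w 0.0334
```

>>> arm_command(targets=[0, 0, 0, 0, 0, 0, 1, 0, 0, 0, 0, 0, 0, 1, 0, 0, 0, 0, 0, -50, 1, 0, 0, 0, 0, 0, -103, 1, 0, 0, 43, 156, 182, -103, 1, 0, 0, 43, 156, 182, -103, 1, 0, 0, 43, 156, 182, -103, 1, 0, 0, 43, 156, 182, -103, 1, 0, 0, 43, 156, 182, -103, 1, 0, 0, 43, 156, 182, -103, 1, 0, 0, 43, 156, 182, -103, 1, 0, 0, 43, 156, 182, -103, 1])

```text
time: 4.4
tool_pos: [0.5002, 0.1551, 0.1201]
ee_rot: [-3.141, 0.001, 1.534]
wrist_force: [0.6, -0.8, -0.5]
width: 0.0292
finger_force: 30.0
```

Run:
```python
from h import *
snap('wrist','w2'); rel(500,155,120,88)
s=np.load('pics/w2.npz'); c=s['color']; hsv=cv2.cvtColor(c,cv2.COLOR_RGB2HSV);H,S,V=[hsv[...,i] for i in range(3)]
mask_rect(s,(H>20)&(H<35)&(S>120),(0,0,512,384),.012)
```

```text
row [-0.   0.  -0.2] [ 0.5 -0.3  0.2] dist 1 pos [500.3 154.5 120.2] rpy [-1.7996e+02  5.0000e-02  8.7780e+01] t 4.45 w 0.0295
[346.2  77.5] [ 319   32   55   90 4594] c [601.2 267.4] size [89.1 56.7] ang 88.1
[251.4  73.1] [ 231   39   41   70 2780] c [506.  270.6] size [69.3 38.4] ang 87.7
[345.  191.9] [ 327  145   37   96 2921] c [598.9 147.4] size [101.5  34.1] ang 88.0
[251.8 187.9] [233 176  39  25 967] c [502.6 157.3] size [24.4 38. ] ang 87.9
[190.1 291.1] [185 264  13  54 312] c [428.2  38.3] size [74.2 14.3] ang 83.3
[311.5 290.6] [305 264  12  54 313] c [565.4  33.2] size [13.2 74.6] ang 2.7
[269.4 334.1] [ 102  322  295   21 1993] c [491.2 -30.1] size [ 19.8 399.9] ang 87.9
```

View pics/w2.png

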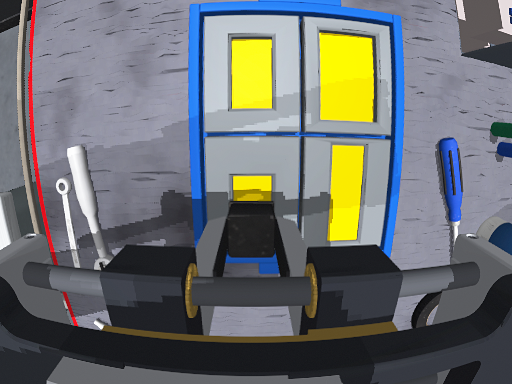

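The wrist view shows the held relay at about (250,230). The pockets are relay (252,188), link (345,192), reader (251,73) and fuses (346,77). The tray is turned about -2°.

Run:
```python
from h import *
for f in('w1','w2'):
  s=np.load(f'pics/{f}.npz'); c=s['color']; hsv=cv2.cvtColor(c,cv2.COLOR_RGB2HSV);H,S,V=[hsv[...,i] for i in range(3)]
  m=(H>20)&(H<35)&(S>120)
  for z in(.008,.014,.021):
    print(f,z);mask_rect(s,m,(220,0,512,240),z,400)
s=np.load('pics/w2.npz');w1=np.load('pics/w1.npz');t=np.load('pics/top0.npz');T=t['T']
def tray(u,v):return T[:3,3],T[:3,:3]@np.array([(u-t['cx'])/t['fx'],(v-t['cy'])/t['fy'],1])
for n,a,b in [('fuse',(139.1,178.4),(346.2,77.5)),('reader',(137,212.4),(251.4,73.1)),('link',(181.7,179.4),(345,191.9))]:
    o,d=wrays(s,b); print(n,tri(*tray(*a),o,d[0]))
c=s['color']; hsv=cv2.cvtColor(c,cv2.COLOR_RGB2HSV); print('held relay cols',hsv[240,222:282:2,2].tolist());
```

```text
w1 0.008
[453.   11.3] [435   0  37  31 679] c [509.4 280.4] size [62.5 37.1] ang 88.1
[492.4  64.1] [ 472   34   40   63 1363] c [605.6 277.3] size [82.4 55.4] ang 88.2
[406.   60.3] [390  43  33  36 606] c [504.5 157.6] size [30.6 35.3] ang 86.7
[453.  120.5] [ 426   85   54   71 1517] c [604.  158.6] size [102.1  34.1] ang 88.1
w1 0.014
[453.   11.3] [435   0  37  31 679] c [507.8 274.7] size [61.3 36.4] ang 88.1
[492.4  64.1] [ 472   34   40   63 1363] c [602.1 271.7] size [80.9 54.4] ang 88.2
[406.   60.3] [390  43  33  36 606] c [503.  154.2] size [30.  34.6] ang 86.7
[453.  120.5] [ 426   85   54   71 1517] c [600.6 155.2] size [100.2  33.5] ang 88.1
w1 0.021
[453.   11.3] [435   0  37  31 679] c [505.8 268. ] size [60.  35.6] ang 88.1
[492.4  64.1] [ 472   34   40   63 1363] c [598.1 265.1] size [79.1 53.2] ang 88.2
[406.   60.3] [390  43  33  36 606] c [501.1 150.2] size [29.3 33.9] ang 86.7
[453.  120.5] [ 426   85   54   71 1517] c [596.6 151.2] size [97.9 32.7] ang 88.1
w2 0.008
[346.2  77.5] [ 319   32   55   90 4594] c [602.6 268. ] size [90.3 57.5] ang 88.1
[251.4  73.
[... 506 characters left out ...]
9] [233 176  39  25 967] c [502.6 157.8] size [24.3 37.7] ang 87.9
w2 0.021
[346.2  77.5] [ 319   32   55   90 4594] c [598.2 266. ] size [86.3 54.9] ang 88.1
[251.4  73.1] [ 231   39   41   70 2780] c [505.9 269. ] size [67.1 37.2] ang 87.7
[345.1 191.7] [ 327  145   37   95 2906] c [595.9 149.9] size [97.8 33.1] ang 88.0
[251.8 187.9] [233 176  39  25 967] c [502.7 159.3] size [23.7 36.8] ang 87.9
fuse (array([596.1, 265.5,  26.6]), np.float64(3.6))
reader (array([505.1, 265.4,  43.3]), np.float64(2.3))
link (array([594.7, 152.6,  22.7]), np.float64(0.0))
held relay cols [24, 20, 20, 27, 35, 33, 35, 33, 37, 37, 39, 39, 34, 33, 32, 34, 34, 35, 36, 34, 32, 32, 33, 29, 32, 32, 21, 20, 21, 23]
```

>>> arm_command(targets=[0, 0, 0, -1.5, 1.5, 30, 1, 0, 0, 0, -1.5, 1.5, 50, 1, 0, 0, 0, -1.5, 1.5, 65, 1, 0, 0, 0, -1.5, 1.5, 80, 1, 0, 0, 0, -1.5, 1.5, 92, 1, 0, 0, 0, -1.5, 1.5, 92, 1, 0, 0, 0, -1.5, 1.5, 92, 1])

```text
time: 5.15
tool_pos: [0.5021, 0.153, 0.0287]
ee_rot: [3.141, 0.0, 1.53]
wrist_force: [-0.1, 0.3, -0.3]
width: 0.0293
finger_force: 30.0
```

Run:
```python
from h import *
snap('wrist','w3'); rel(502,153,28,88)
c=cv2.imread('pics/w3.png')[100:290,130:370]; cv2.imwrite('pics/w3c.png',cv2.resize(c,None,fx=2.5,fy=2.5))
```

```text
row [ 0.1 -0.  -0.3] [-0.4 -0.6  1.3] dist 1 pos [502.6 153.4  29.3] rpy [ 1.7992e+02 -2.0000e-02  8.7690e+01] t 5.2 w 0.0295
```

View pics/w3c.png

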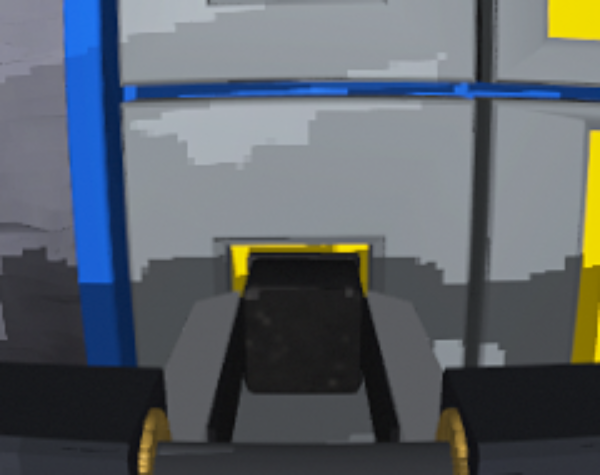

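The view shows the relay centred in its pocket, with yellow floor evenly visible around it and no contact. I'll release it and go to the fuse box.

>>> arm_command(targets=[0, 0, 0, 0, -0.5, 1.5, 1, 0, 0, 0, 0, -0.5, 1.5, -0.1, 0, 0, 0, 0, -0.5, 1.5, -0.1, 0, 0, 0, 0, -0.5, 1.5, -0.1, 0, 0, 0, 0, -0.5, 1.5, -0.1, 0, 0, 0, 0, -0.5, -30, -0.2, 0, 0, 0, 0, -0.5, -80, -1, 0, 0, -74, -219, 107, -121, -1, 0, 0, -74, -219, 107, -121, -1, 0, 0, -74, -219, 107, -121, -1, 0, 0, -74, -219, 107, -121, -1, 0, 0, -74, -219, 107, -121, -1, 0, 0, -74, -219, 107, -121, -1, 0, 0, -74, -219, 107, -121, -1, 0, 0, -74, -219, 107, -121, -1, 0, 0, -74, -219, 107, -121, -1, 0, 0, -74, -219, 107, -121, -1, 0, 0, -74, -219, 107, -121, -1])

```text
time: 7.0
tool_pos: [0.6001, -0.0693, 0.1494]
ee_rot: [3.142, -0.0, 2.82]
wrist_force: [-0.5, -0.8, 0.7]
width: 0.0939
finger_force: 0.0
```

Run:
```python
from h import *
snap('wrist','w4'); rel(601,-70,12,161.5)
s=np.load('pics/w4.npz'); c=s['color']; hsv=cv2.cvtColor(c,cv2.COLOR_RGB2HSV);H,S,V=[hsv[...,i] for i in range(3)]
for z in (.021,.025): mask_rect(s,(V>165)&(S<45),(150,80,350,320),z,300)
```

```text
row [ 0.  -0.   0.1] [ -1.1  -0.4 137.4] dist 137 pos [600.1 -69.3 149.4] rpy [179.99  -0.   161.6 ] t 7.05 w 0.0939
[176.1 118.5] [ 150   80   58   79 4069] c [ 506.9 -119.6] size [63.1 84.6] ang 70.2
[274.7 175.8] [  162    80   188   197 21177] c [598.6 -69.6] size [221.3 220.9] ang 73.2
[160.2 310.6] [150 303  27  17 341] c [ 720.7 -231.4] size [42.  26.5] ang 76.8
[258.5 313.3] [220 306  78  14 848] c [ 757.9 -112.1] size [98.7 21.6] ang 71.0
[176.1 118.5] [ 150   80   58   79 4069] c [ 507.3 -118.7] size [62.3 83.5] ang 70.2
[274.7 175.8] [  162    80   188   197 21177] c [597.8 -69.4] size [218.4 218. ] ang 73.2
[160.2 310.6] [150 303  27  17 341] c [ 718.3 -229. ] size [41.5 26.1] ang 76.8
[258.5 313.3] [220 306  78  14 848] c [ 755.  -111.2] size [97.4 21.3] ang 71.0
```

View pics/w4.png

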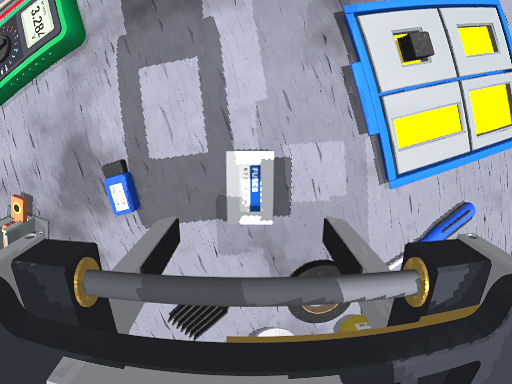

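The fuse box spans (227–274, 151–223), aligned with the tool. The relay is seated in its pocket at (412,45), and the reader is at (119,190) with its plug at the top.

Run:
```python
from h import *
s=np.load('pics/w4.npz'); R=Ro.from_euler('xyz',s['rot']).as_matrix()
hsv=cv2.cvtColor(s['color'],cv2.COLOR_RGB2HSV);V=hsv[...,2].astype(int);S=hsv[...,1]
print(V[145:160,236].tolist(),V[215:230,240].tolist()); print(V[200,220:236].tolist(),V[200,266:282].tolist(),V[170,266:282].tolist())
P=wplane(s,[[227.5,200],[273.5,200],[250,223.5],[250,151],[250,187]],.023)
d=np.c_[P/1000-s['pos'][:2],np.zeros(5)]@R*1000; print(d.round(1))
rng=s['range_z'];print(rng[187,232:272:5])
# height by parallax: same box in the top view (centre 263.9,177.2)
t=np.load('pics/top0.npz');T=t['T'];o,dd=wrays(s,[250.5,189]);print(tri(T[:3,3],T[:3,:3]@np.array([(263.9-t['cx'])/t['fx'],(177.2-t['cy'])/t['fy'],1]),o,dd[0]))
```

```text
[197, 197, 198, 203, 172, 125, 255, 255, 255, 255, 255, 255, 255, 255, 255] [174, 171, 168, 212, 253, 254, 255, 255, 243, 189, 162, 172, 174, 175, 174]
[94, 95, 94, 93, 92, 91, 123, 167, 179, 177, 177, 177, 177, 177, 177, 176] [176, 177, 176, 177, 177, 178, 175, 122, 92, 96, 95, 97, 93, 97, 98, 98] [179, 180, 180, 180, 179, 180, 184, 143, 102, 96, 97, 98, 95, 96, 97, 97]
[[-15.1 -25.6  -0. ]
 [-15.2  23.5  -0. ]
 [-41.7  -1.6  -0. ]
 [ 37.   -1.5   0. ]
 [ -1.   -1.6  -0. ]]
[0.3123967  0.31274816 0.31397918 0.31316194 0.31328177 0.3130864
 0.31320927 0.31309834]
(array([597.1, -69.7,  48.8]), np.float64(0.7))
```

>>> arm_command(targets=[0, 0, 0, -2, -1, 50, -1, 0, 0, 0, -2, -1, 90, -1, 0, 0, 0, -2, -1, 120, -1, 0, 0, 0, -2, -1, 137.5, -1, 0, 0, 0, -2, -1, 137.5, 1, 0, 0, 0, -2, -1, 137.5, 1, 0, 0, 0, -2, -1, 137.5, 1, 0, 0, 0, -2, -1, 137.5, 1, 0, 0, 0, -2, -1, 137.5, 1, 0, 0, 0, -2, -1, 137.5, 1, 0, 0, 0, -2, -1, 137.5, 1, 0, 0, 0, -2, -1, 137.5, 1, 0, 0, 0, -2, -1, 120, 1, 0, 0, 0, -2, -1, 80, 1, 0, 0, 0, -2, -1, 40, 1])

```text
time: 8.55
tool_pos: [0.6004, -0.0706, 0.1086]
ee_rot: [-3.141, -0.004, 2.823]
wrist_force: [1.1, 0.5, -0.0]
width: 0.0493
finger_force: 30.0
```

Run:
```python
from h import *
rel(600.6,267,110,88)
```

```text
row [-0.2 -0.2 73.7] [105.7 320.7  -1. ] dist 338 pos [600.4 -70.6 108.6] rpy [-179.98   -0.24  161.72] t 8.55 w 0.0493
```

Run:
```python
from h import *
t=np.load('pics/top0.npz');T=t['T'];v,u=np.mgrid[0:384,0:512];z=t['range_z']
P=np.stack([(u-t['cx'])/t['fx']*z,(v-t['cy'])/t['fy']*z,z],-1)@T[:3,:3].T+T[:3,3]
m=(z>0)&(P[...,2]>.07)&(P[...,1]>-.1)&(P[...,1]<.6)&(P[...,0]>.3)&(P[...,0]<1)
for y in np.arange(-.1,.6,.05):
  k=m&(abs(P[...,1]-y)<.025)
  if k.any(): i=P[k][:,0].argmin(); print(round(y,2),P[k][i].round(3),P[k][:,2].max().round(3))
```

```text
-0.1 [ 0.801 -0.099  0.076] 0.081
0.0 [0.822 0.012 0.073] 0.148
0.05 [0.797 0.074 0.08 ] 0.212
0.1 [0.795 0.081 0.087] 0.214
0.25 [0.82  0.227 0.071] 0.071
0.3 [0.721 0.321 0.075] 0.175
0.35 [0.71  0.374 0.078] 0.175
0.4 [0.71  0.389 0.079] 0.175
0.45 [0.301 0.473 0.074] 0.175
0.5 [0.301 0.478 0.073] 0.176
0.55 [0.745 0.527 0.078] 0.175
```

>>> arm_command(targets=[0, 0, 74, 106, 321, -1, 1, 0, 0, 74, 106, 321, -1, 1, 0, 0, 74, 106, 321, -1, 1, 0, 0, 74, 106, 321, -1, 1, 0, 0, 74, 106, 321, -1, 1, 0, 0, 74, 106, 321, -1, 1, 0, 0, 74, 106, 321, -1, 1, 0, 0, 74, 106, 321, -1, 1, 0, 0, 74, 106, 321, -1, 1, 0, 0, 74, 106, 321, -1, 1, 0, 0, 74, 106, 321, -1, 1, 0, 0, 74, 106, 321, -1, 1])

```text
time: 9.75
tool_pos: [0.6017, 0.2666, 0.1102]
ee_rot: [-3.141, 0.0, 1.532]
wrist_force: [0.4, -0.2, -0.6]
width: 0.0495
finger_force: 30.0
```

Run:
```python
from h import *
snap('wrist','w5'); rel(600.6,267,28,88)
```

```text
row [-0.  -0.  -0.2] [ 0.4 -1.2 82.4] dist 82 pos [601.8 266.6 110.4] rpy [-179.99   -0.     87.76] t 9.8 w 0.0495
```

View pics/w5.png

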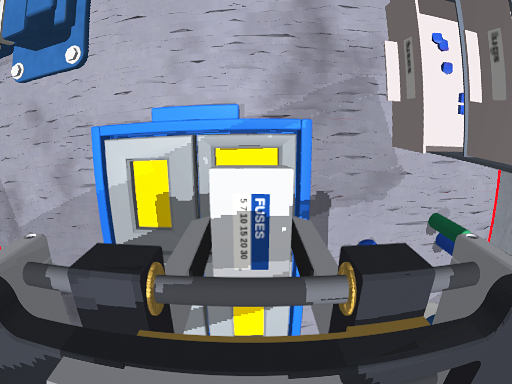

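The view shows the box held squarely. The fuse pocket's floor shows at (215–279, 148–165), behind the box's far edge.

Run:
```python
from h import *
s=np.load('pics/w5.npz'); hsv=cv2.cvtColor(s['color'],cv2.COLOR_RGB2HSV);H,S,V=[hsv[...,i] for i in range(3)]; m=(H>20)&(H<35)&(S>120)
c=np.nonzero(m[155])[0]; r=np.nonzero(m[:200,250])[0]; c=c[(c>200)&(c<300)]; print(c.min(),c.max(),r.min(),r.max())
P=wplane(s,[[c.min()-.5,155],[c.max()+.5,155],[250,r.min()-.5]],.014); print(P.round(1),'mid',P[:2].mean(0).round(1))
mask_rect(s,m,(100,130,200,240),.014)
print(V[160:175,250].tolist())
print('box near edge/sides',wplane(s,[[252,168],[210.5,200],[293,200]],.121).round(1))
```

```text
215 277 148 164
[[570.4 304.7]
 [629.3 302.3]
 [603.9 310.2]] mid [599.9 303.5]
[152.  193.1] [ 133  160   39   68 2236] c [504.3 269.2] size [68.7 36.3] ang 88.2
[254, 254, 254, 255, 255, 154, 143, 145, 209, 253, 253, 253, 252, 252, 252]
box near edge/sides [[605.3 307.1]
 [580.1 289. ]
 [628.9 287.1]]
```

>>> arm_command(targets=[0, 0, 0, -0.5, -4, 30, 1, 0, 0, 0, -0.5, -4, 55, 1, 0, 0, 0, -0.5, -4, 68, 1, 0, 0, 0, -0.5, -4, 68, 1, 0, 0, 0, -0.5, -4, 68, 1])

```text
time: 10.3
tool_pos: [0.5983, 0.2667, 0.0432]
ee_rot: [3.141, -0.0, 1.531]
wrist_force: [-0.5, 0.6, 0.8]
width: 0.0491
finger_force: 30.0
```

Run:
```python
from h import *
snap('wrist','w6'); rel(598,266,28,88)
c=cv2.imread('pics/w6.png')[90:250,160:340]; cv2.imwrite('pics/w6c.png',cv2.resize(c,None,fx=3,fy=3))
```

```text
row [ 0.1 -0.1 -0.3] [-1.  -0.9 16.1] dist 16 pos [598.9 267.   44.1] rpy [ 1.7986e+02 -6.0000e-02  8.7720e+01] t 10.35 w 0.0495
```

View pics/w6c.png

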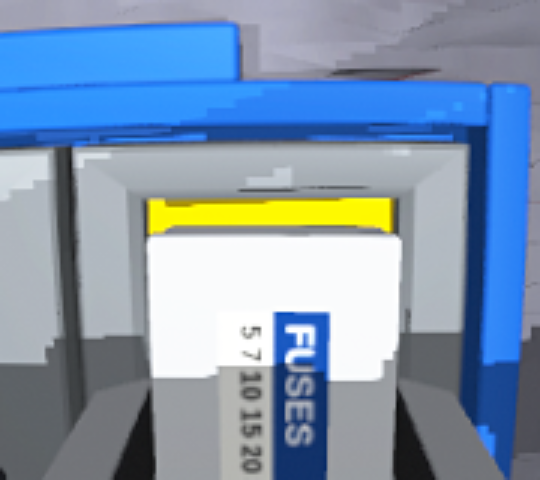

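Run:
```python
from h import *
s=np.load('pics/w6.npz')
print('floor edge',wplane(s,[[250,90+197/3]],.014).round(1),'rim',wplane(s,[[250,90+187/3]],.026).round(1),'box edge top',wplane(s,[[250,90+235/3]],.0551).round(1),s['pos'])
print('rim L,R',wplane(s,[[160+127/3,160],[160+413/3,160]],.026).round(1), 'box L,R',wplane(s,[[160+148/3,172],[160+400/3,172]],.0551).round(1))
```

```text
floor edge [[600.8 310. ]] rim [[601.  313.5]] box edge top [[600.8 307.2]] [0.59830284 0.26670858 0.04322264]
rim L,R [[568.8 309.9]
 [632.8 307.3]] box L,R [[577.3 306.1]
 [625.7 304.2]]
```

>>> arm_command(targets=[0, 0, 0, -1, -1, 5, 1, 0, 0, 0, -1, -1, 10, 1, 0, 0, 0, -1, -1, 15.5, 1, 0, 0, 0, -1, -1, 15.5, 1, 0, 0, 0, -1, -1, 15.5, 1])

```text
time: 10.85
tool_pos: [0.5965, 0.2658, 0.0267]
ee_rot: [-3.141, 0.0, 1.531]
wrist_force: [-1.1, -0.4, -0.9]
width: 0.0498
finger_force: 30.0
```

Run:
```python
from h import *
s=np.load('pics/w4.npz'); hsv=cv2.cvtColor(s['color'],cv2.COLOR_RGB2HSV);H,S,V=[hsv[...,i] for i in range(3)]
m=(((H>105)&(H<125)&(S>120))|((V>150)&(S<60))).astype(np.uint8)
mask_rect(s,(H>105)&(H<125)&(S>100),(95,150,145,225),.022)
rel(555,-213,120,0)
```

```text
[123.  191.6] [104 171  36  45 768] c [ 561.5 -212. ] size [37.9 46. ] ang 84.9
row [-0.   0.  87.7] [-480.1  -22.5  -93.3] dist 490 pos [596.5 265.8  26.7] rpy [-179.96    0.     87.73] t 10.85 w 0.0498
```

>>> arm_command(targets=[0, 0, 0, 0, 0, 0, -0.3, 0, 0, 0, 0, 0, 0, -0.3, 0, 0, 0, 0, 0, 0, -0.3, 0, 0, 0, 0, 0, -20, -0.3, 0, 0, 0, 0, 0, -60, -0.4, 0, 0, 0, 0, 0, -93, -1, 0, 0, 88, -480, -22, -93, -1, 0, 0, 88, -480, -22, -93, -1, 0, 0, 88, -480, -22, -93, -1, 0, 0, 88, -480, -22, -93, -1, 0, 0, 88, -480, -22, -93, -1, 0, 0, 88, -480, -22, -93, -1, 0, 0, 88, -480, -22, -93, -1, 0, 0, 88, -480, -22, -93, -1, 0, 0, 88, -480, -22, -93, -1, 0, 0, 88, -480, -22, -93, -1, 0, 0, 88, -480, -22, -93, -1, 0, 0, 88, -480, -22, -93, -1, 0, 0, 88, -480, -22, -93, -1])

```text
time: 12.75
tool_pos: [0.5556, -0.2127, 0.12]
ee_rot: [-3.141, -0.0, -0.004]
wrist_force: [-0.6, 0.9, 0.6]
width: 0.0937
finger_force: 0.0
```

Run:
```python
from h import *
snap('wrist','w7'); snap('top','top7'); rel(555,-213,12,0)
s=np.load('pics/w7.npz'); hsv=cv2.cvtColor(s['color'],cv2.COLOR_RGB2HSV);H,S,V=[hsv[...,i] for i in range(3)]
mask_rect(s,(H>105)&(H<125)&(S>100),(150,80,350,280),.022)
a=cv2.imread('pics/w7.png'); b=cv2.imread('pics/top7.png')[140:250,95:225]
b=cv2.resize(b,None,fx=2,fy=2); im=np.zeros((384,780,3),np.uint8); im[:,:512]=a; im[:220,520:]=b; cv2.imwrite('pics/c7.png',im)
```

```text
row [-0.  -0.  -0.2] [ -0.9   0.9 108.1] dist 108 pos [ 555.8 -212.1  120.1] rpy [-1.7999e+02 -1.0000e-02 -1.7000e-01] t 12.85 w 0.094
[253.7 187.4] [237 163  35  50 939] c [ 563.1 -216.5] size [30.  47.9] ang 84.3
```

View pics/c7.png

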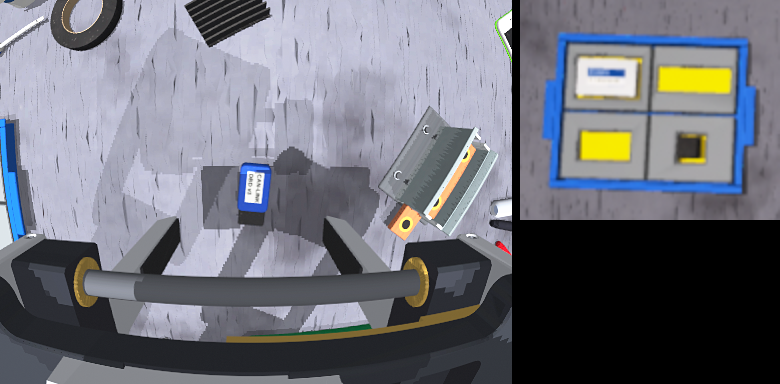

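The wrist view shows the reader at (254,190), turned about -5.7°, with the magazine and nose at (404,222) beyond it. The fuse box and the relay are both seated in the tray crop.

>>> arm_command(targets=[0, 0, 5.5, 2.5, 3.5, 45, -1, 0, 0, 5.5, 2.5, 3.5, 80, -1, 0, 0, 5.5, 2.5, 3.5, 100, -1, 0, 0, 5.5, 2.5, 3.5, 108, -1, 0, 0, 5.5, 2.5, 3.5, 108, 1, 0, 0, 5.5, 2.5, 3.5, 108, 1, 0, 0, 5.5, 2.5, 3.5, 108, 1, 0, 0, 5.5, 2.5, 3.5, 108, 1, 0, 0, 5.5, 2.5, 3.5, 108, 1, 0, 0, 5.5, 2.5, 3.5, 108, 1, 0, 0, 5.5, 2.5, 3.5, 108, 1, 0, 0, 5.5, 2.5, 3.5, 108, 1, 0, 0, 5.5, 2.5, 3.5, 108, 1, 0, 0, 5.5, 2.5, 3.5, 108, 1, 0, 0, 5.5, 2.5, 3.5, 80, 1, 0, 0, 5.5, 2.5, 3.5, 40, 1, 0, 0, 5.5, 2.5, 3.5, 10, 1])

```text
time: 14.55
tool_pos: [0.5584, -0.2166, 0.1117]
ee_rot: [3.141, -0.001, -0.101]
wrist_force: [-0.2, -0.3, -0.1]
width: 0.0294
finger_force: 30.0
```

Run:
```python
from h import *
rel(503.5,272,110,88)
```

```text
row [  0.1  -0.  -93.8] [-103.8 -480.6    1.5] dist 492 pos [ 558.4 -216.6  111.7] rpy [ 1.7998e+02 -5.0000e-02 -5.7800e+00] t 14.55 w 0.0294
```

>>> arm_command(targets=[0, 0, -94, -104, -480, 1, 1, 0, 0, -94, -104, -480, 1, 1, 0, 0, -94, -104, -480, 1, 1, 0, 0, -94, -104, -480, 1, 1, 0, 0, -94, -104, -480, 1, 1, 0, 0, -94, -104, -480, 1, 1, 0, 0, -94, -104, -480, 1, 1, 0, 0, -94, -104, -480, 1, 1, 0, 0, -94, -104, -480, 1, 1, 0, 0, -94, -104, -480, 1, 1, 0, 0, -94, -104, -480, 1, 1, 0, 0, -94, -104, -480, 1, 1, 0, 0, -94, -104, -480, 65, 1, 0, 0, -94, -104, -480, 65, 1, 0, 0, -94, -104, -480, 65, 1, 0, 0, -94, -104, -480, 65, 1])

```text
time: 16.15
tool_pos: [0.5035, 0.271, 0.0456]
ee_rot: [3.141, -0.0, 1.538]
wrist_force: [0.1, 0.4, -0.1]
width: 0.0296
finger_force: 30.0
```

Run:
```python
from h import *
snap('wrist','w8'); rel(502.4,272,28,88)
c=cv2.imread('pics/w8.png')[90:290,140:360]; cv2.imwrite('pics/w8c.png',cv2.resize(c,None,fx=3,fy=3))
```

```text
row [ 0.1 -0.1  0.1] [ 0.5 -1.9 18.7] dist 19 pos [504.2 271.5  46.7] rpy [ 1.7987e+02 -6.0000e-02  8.8120e+01] t 16.2 w 0.0297
```

View pics/w8c.png

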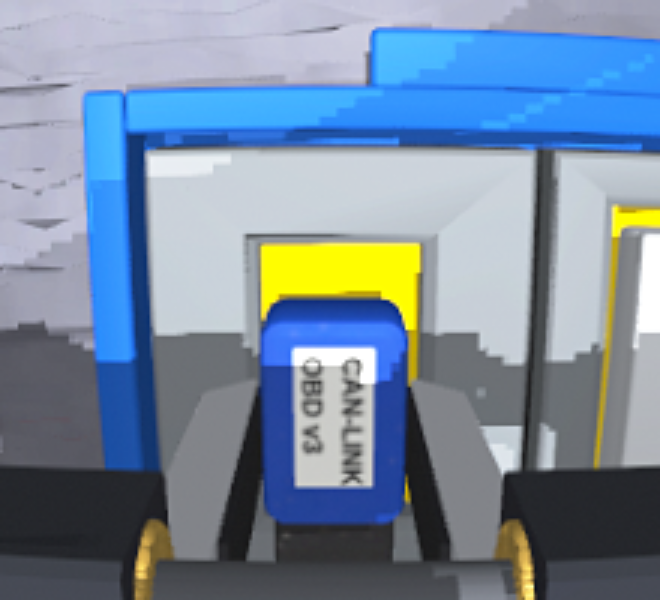

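Run:
```python
from h import *
s=np.load('pics/w8.npz'); p=lambda a,b:[140+a/3,90+b/3]
print('floor edge',wplane(s,[p(340,243)],.014).round(1),'rim',wplane(s,[p(245,237),p(440,237)],.026).round(1),'floorLR',wplane(s,[p(260,280),p(422,280)],.014).round(1))
print('body near edge top',wplane(s,[p(333,312)],.0557).round(1),'body low edge',wplane(s,[p(333,297)],.035).round(1),'plug-end of body top',wplane(s,[p(333,522)],.0557).round(1),'body LR',wplane(s,[p(262,350),p(405,350)],.0557).round(1))
```

```text
floor edge [[507.7 302.9]] rim [[486.2 307. ]
 [530.4 305.5]] floorLR [[488.  294.5]
 [527.3 293.2]]
body near edge top [[505.7 296. ]] body low edge [[505.7 294.4]] plug-end of body top [[504.2 250.3]] body LR [[491.4 288.7]
 [519.8 287.8]]
```

>>> arm_command(targets=[0, 0, 0, 3, 2, 5, 1, 0, 0, 0, 3, 2, 10, 1, 0, 0, 0, 3, 2, 15, 1, 0, 0, 0, 3, 2, 18, 1, 0, 0, 0, 3, 2, 18, 1, 0, 0, 0, 3, 2, 18, 1])

```text
time: 16.8
tool_pos: [0.505, 0.2745, 0.0269]
ee_rot: [-3.141, 0.0, 1.54]
wrist_force: [0.1, -0.6, -0.4]
width: 0.0295
finger_force: 30.0
```

Run:
```python
from h import *
rel(540,-340,200,55)
s=np.load('pics/w7.npz'); hsv=cv2.cvtColor(s['color'],cv2.COLOR_RGB2HSV);H,S,V=[hsv[...,i] for i in range(3)]
m=(H<18)&(S>110)
mask_rect(s,m,(370,120,512,260),.028); mask_rect(s,m,(370,120,512,260),.048)
s=np.load('pics/w8.npz')
```

```text
row [-0.   0.  33.2] [-613.1   54.  -173.1] dist 639 pos [505.  274.5  26.9] rpy [-179.99    0.     88.23] t 16.8 w 0.0295
[452.8 182. ] [429 144  47  75 449] c [ 572.  -437.6] size [10.6 96.1] ang 56.5
[403.3 220.4] [388 204  33  36 463] c [ 527.4 -376.9] size [29.8 32.2] ang 56.9
[452.8 182. ] [429 144  47  75 449] c [ 575.8 -421.2] size [ 9.8 89.1] ang 56.5
[403.3 220.4] [388 204  33  36 463] c [ 534.6 -365. ] size [27.6 29.8] ang 56.9
```

>>> arm_command(targets=[0, 0, 0, 0, 0, 0, -0.1, 0, 0, 0, 0, 0, 0, -0.1, 0, 0, 0, 0, 0, 0, -0.1, 0, 0, 0, 0, 0, 0, -0.1, 0, 0, 0, 0, 0, -30, -0.1, 0, 0, 0, 0, 0, -70, -0.1, 0, 0, -58.5, -650, 42, -93, -0.1, 0, 0, -58.5, -650, 42, -93, -0.1, 0, 0, -58.5, -650, 42, -93, -0.1, 0, 0, -58.5, -650, 42, -93, -0.1, 0, 0, -58.5, -650, 42, -93, -0.1, 0, 0, -58.5, -650, 42, -93, -0.1, 0, 0, -58.5, -650, 42, -93, -0.1, 0, 0, -58.5, -650, 42, -93, -0.1, 0, 0, -58.5, -650, 42, -93, -0.1, 0, 0, -58.5, -650, 42, -93, -0.1, 0, 0, -58.5, -650, 42, -93, -0.1, 0, 0, -58.5, -650, 42, -93, -0.1, 0, 0, -58.5, -650, 42, -93, -0.1, 0, 0, -58.5, -650, 42, -93, -0.1])

```text
time: 18.8
tool_pos: [0.5263, -0.3799, 0.1199]
ee_rot: [-3.141, 0.001, 2.559]
wrist_force: [-0.2, 0.8, -1.5]
width: 0.0513
finger_force: 0.0
```

>>> arm_command(targets=[0, 0, 0, 0, 0, 0, -0.1, 0, 0, 0, 0, 0, 0, -0.1])

```text
time: 19.0
tool_pos: [0.5266, -0.3768, 0.1194]
ee_rot: [3.141, -0.001, 2.559]
wrist_force: [-0.7, 0.4, -0.3]
width: 0.0516
finger_force: 0.0
```

Run:
```python
from h import *
snap('wrist','w9'); snap('top','top9'); rel(527,-377,14,146.7)
s=np.load('pics/w9.npz'); hsv=cv2.cvtColor(s['color'],cv2.COLOR_RGB2HSV);H,S,V=[hsv[...,i] for i in range(3)]
mask_rect(s,(H<18)&(S>110),(150,80,350,280),.028)
a=cv2.imread('pics/w9.png'); b=cv2.imread('pics/top9.png')[140:250,95:225]
b=cv2.resize(b,None,fx=2,fy=2); im=np.zeros((384,780,3),np.uint8); im[:,:512]=a; im[:220,520:]=b; cv2.imwrite('pics/c9.png',im)
```

```text
row [ 0.  -0.   0.1] [ -1.1  -1.7 105.8] dist 106 pos [ 527.  -375.1  119.8] rpy [ 1.7996e+02 -4.0000e-02  1.4678e+02] t 19.1 w 0.0517
[248.  225.4] [ 235  177   27  101 1648] c [ 555.2 -399.2] size [ 25.9 104.9] ang 57.0
```

View pics/c9.png

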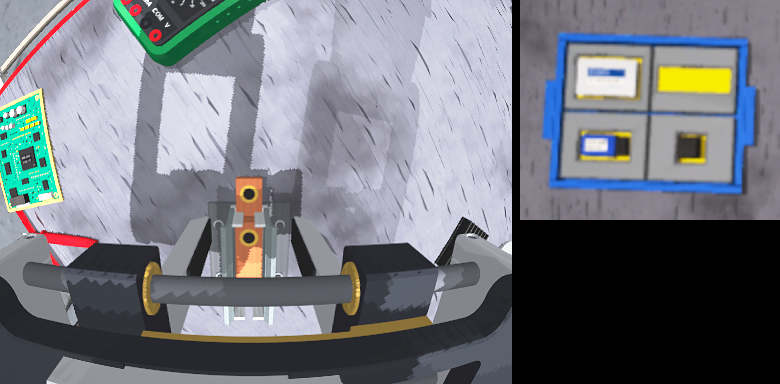

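The wrist view shows the nose at (235–262, 177–208), with its bolt hole at (249,194), and the magazine square to the tool. In the tray crop the reader, fuse box and relay are in their pockets.

Run:
```python
from h import *
s=np.load('pics/w9.npz'); R=Ro.from_euler('xyz',s['rot']).as_matrix()
hsv=cv2.cvtColor(s['color'],cv2.COLOR_RGB2HSV);m=(hsv[...,0]<18)&(hsv[...,1]>110)
for r in(180,185,205): c=np.nonzero(m[r,225:275])[0]+225; print(r,c.min(),c.max())
c=np.nonzero(m[170:240,240])[0]+170; print(c.min(),c.max(),hsv[172:184,242].tolist())
P=wplane(s,[[234.5,190],[262.5,190],[249,177],[249,181],[249,194]],.028)
print((np.c_[P/1000-s['pos'][:2],np.zeros(5)]@R*1000).round(1))
# height from two wrist places: hole in w7 and w9
s7=np.load('pics/w7.npz'); o1,d1=wrays(s7,[406,225]); o2,d2=wrays(s,[249,194]); print(tri(o1,d1[0],o2,d2[0]))
mask_rect(s,m,(225,170,275,208),.028)
```

```text
180 236 261
185 236 261
205 236 261
177 234 [[120, 21, 132], [125, 25, 132], [120, 25, 131], [115, 26, 120], [176, 41, 107], [9, 157, 149], [9, 154, 181], [10, 151, 234], [10, 150, 234], [10, 150, 233], [10, 151, 233], [10, 151, 233]]
[[  3.8 -15.5  -0. ]
 [  3.7  10.7   0. ]
 [ 16.1  -1.9   0. ]
 [ 12.3  -1.9   0. ]
 [ -0.1  -1.9  -0. ]]
(array([ 524.8, -377.8,   31.4]), np.float64(0.4))
[248.5 191.3] [236 177  26  31 556] c [ 523.9 -377.9] size [23.8 28.9] ang 56.6
```

>>> arm_command(targets=[0, 0, 0, 1, -4, 40, -0.1, 0, 0, 0, 1, -4, 75, -0.1, 0, 0, 0, 1, -4, 95, -0.1, 0, 0, 0, 1, -4, 107, -0.1, 0, 0, 0, 1, -4, 107, -0.1, 0, 0, 0, 1, -4, 107, 1, 0, 0, 0, 1, -4, 107, 1, 0, 0, 0, 1, -4, 107, 1, 0, 0, 0, 1, -4, 107, 1, 0, 0, 0, 1, -4, 107, 1, 0, 0, 0, 1, -4, 107, 1, 0, 0, 0, 1, -4, 107, 1])

```text
time: 20.3
tool_pos: [0.5248, -0.3795, 0.0145]
ee_rot: [3.141, 0.002, 2.561]
wrist_force: [-0.1, 1.4, 5.5]
width: 0.0249
finger_force: 30.0
```

>>> arm_command(targets=[0, 0, 0, 4, 0, -0.5, 1, 0, 0, 0, 10, 0, -1, 1, 0, 0, 0, 20, 0, -1, 1, 0, 0, 0, 30, 0, -1, 1])

```text
time: 20.7
tool_pos: [0.5003, -0.3644, 0.0144]
ee_rot: [-3.141, 0.006, 2.56]
wrist_force: [4.2, -2.2, 0.2]
width: 0.0245
finger_force: 30.0
```

>>> arm_command(targets=[0, 0, 0, 12, 0, 0, 1, 0, 0, 0, 24, 0, 0, 1, 0, 0, 0, 36, 0, 0, 1, 0, 0, 0, 48, 0, 0, 1, 0, 0, 0, 58, 0, 0, 1, 0, 0, 0, 60, 0, 0, 1, 0, 0, 0, 60, 0, 0, 1])

```text
time: 21.4
tool_pos: [0.4476, -0.3292, 0.013]
ee_rot: [3.141, -0.002, 2.561]
wrist_force: [-0.1, -0.7, -1.4]
width: 0.0245
finger_force: 30.0
```

Run:
```python
from h import *
o=robot.get_obs(); print(o['wrist_force'].round(2),o['finger_force'])
snap('wrist','w10'); rel(527,-377,14,146.7)
```

```text
[-0.05 -0.69 -1.44] 29.959701597690582
row [ 0.  -0.1  0. ] [-91.9   3.7  -0.9] dist 92 pos [ 448.1 -329.6   13.2] rpy [ 1.7999e+02 -8.0000e-02  1.4672e+02] t 21.45 w 0.0246
```

View pics/w10.png

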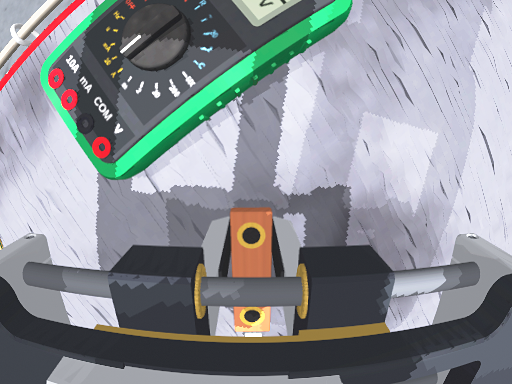

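The link is clear of the magazine and held by its nose at (250,235), hanging level. I'll carry it to open bench, put it down and regrip it at mid-length and higher, so it can go into the shallow pocket.

>>> arm_command(targets=[0, 0, 0, 0, 0, -20, 1, 0, 0, 0, 0, 0, -45, 1, 0, 0, 0, 0, 0, -70, 1, 0, 0, 6, 12, 27, -70, 1, 0, 0, 12, 23, 54, -70, 1, 0, 0, 18, 35, 81, -70, 1, 0, 0, 24, 46, 108, -70, 1, 0, 0, 30, 58, 135, -70, 1, 0, 0, 36, 69, 162, -70, 1, 0, 0, 42, 81, 189, -70, 1, 0, 0, 48, 92, 216, -70, 1, 0, 0, 54, 104, 243, -60, 1, 0, 0, 58.7, 115, 270, -40, 1, 0, 0, 58.7, 115, 270, -20, 1, 0, 0, 58.7, 115, 270, 0, 1, 0, 0, 58.7, 115, 270, 6, 1, 0, 0, 58.7, 115, 270, 10, 1, 0, 0, 58.7, 115, 270, 10, 1])

```text
time: 23.25
tool_pos: [0.5009, -0.0413, 0.0041]
ee_rot: [3.142, -0.0, 1.536]
wrist_force: [1.0, 1.0, -1.5]
width: 0.0248
finger_force: 30.0
```

>>> arm_command(targets=[0, 0, 0, 0, 0, 2, 1, 0, 0, 0, 0, 0, 2, 1, 0, 0, 0, 0, 0, 2, -0.1, 0, 0, 0, 0, 0, 2, -0.1, 0, 0, 0, 0, 0, 2, -0.1, 0, 0, 0, 0, 0, 2, -0.1, 0, 0, 0, 0, 0, -40, -0.1, 0, 0, 0, -29, 0, -80, -0.1, 0, 0, 0, -29, 0, -100, -0.1, 0, 0, 0, -29, 0, -100, -0.1, 0, 0, 0, -29, 0, -100, -0.1])

```text
time: 24.35
tool_pos: [0.4994, -0.0699, 0.1035]
ee_rot: [-3.141, -0.0, 1.536]
wrist_force: [1.3, -0.5, 0.3]
width: 0.0518
finger_force: 0.0
```

Run:
```python
from h import *
s=snap('wrist','w11'); s=np.load('pics/w11.npz'); rel(500,-70,3.5,88); R=Ro.from_euler('xyz',s['rot']).as_matrix()
hsv=cv2.cvtColor(s['color'],cv2.COLOR_RGB2HSV);m=(hsv[...,0]<18)&(hsv[...,1]>110)
r=mask_rect(s,m,(200,100,300,265),.010)
for x in r: print((np.append(np.array(x[2][0])/1000-s['pos'][:2],0)@R*1000).round(1))
im=cv2.imread('pics/w11.png');t=snap('top','top11');b=cv2.resize(t['color'][160:250,350:430,::-1],None,fx=3,fy=3);o=np.zeros((384,780,3),np.uint8);o[:,:512]=im;o[:270,520:760]=b;cv2.imwrite('pics/c11.png',o)
```

```text
row [-0.1 -0.   0. ] [-0.5  1.6 98.8] dist 99 pos [498.6 -69.5 102.3] rpy [-1.7985e+02 -4.0000e-02  8.8040e+01] t 24.4 w 0.0518
[251.7 192.1] [ 239  147   27   91 1807] c [501.8 -69.6] size [88.2 24.7] ang 88.0
[ 0.3  2.4 -0. ]
```

View pics/c11.png

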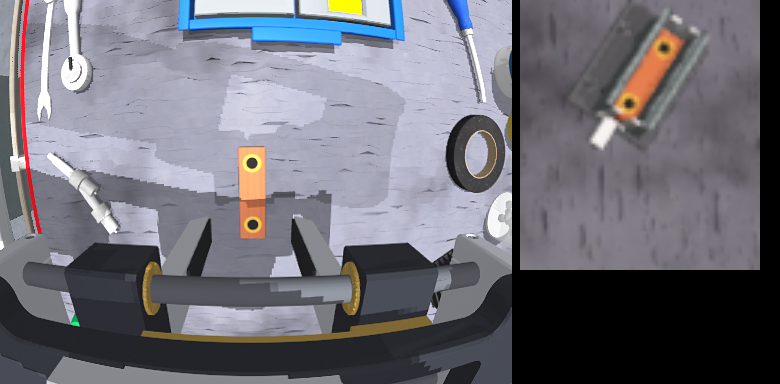

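The link lies flat with its centre at (252,192). In the top crop the magazine still holds its links and the tongue is empty. I'll regrip at the centre and carry.

>>> arm_command(targets=[0, 0, 0, 0, 0.5, 40, -0.1, 0, 0, 0, 0, 0.5, 75, -0.1, 0, 0, 0, 0, 0.5, 93, -0.1, 0, 0, 0, 0, 0.5, 99, -0.1, 0, 0, 0, 0, 0.5, 99, 1, 0, 0, 0, 0, 0.5, 99, 1, 0, 0, 0, 0, 0.5, 99, 1, 0, 0, 0, 0, 0.5, 99, 1, 0, 0, 0, 0, 0.5, 99, 1, 0, 0, 0, 0, 0.5, 99, 1, 0, 0, 0, 0, 0.5, 99, 1])

```text
time: 25.55
tool_pos: [0.501, -0.0702, 0.0059]
ee_rot: [3.14, 0.0, 1.536]
wrist_force: [0.6, -0.0, 5.2]
width: 0.0244
finger_force: 30.0
```

>>> arm_command(targets=[0, 0, 0, 0, 0, -15, 1, 0, 0, 0, 0, 0, -40, 1, 0, 0, 0, 0, 0, -70, 1, 0, 0, 0, 28, 11, -75, 1, 0, 0, 0, 56, 22, -75, 1, 0, 0, 0, 84, 33, -75, 1, 0, 0, 0, 112, 44, -75, 1, 0, 0, 0, 140, 55, -75, 1, 0, 0, 0, 168, 66, -75, 1, 0, 0, 0, 196, 77, -75, 1, 0, 0, 0, 215, 85, -75, 1, 0, 0, 0, 223, 88, -70, 1, 0, 0, 0, 223, 88, -55, 1, 0, 0, 0, 223, 88, -45, 1, 0, 0, 0, 223, 88, -45, 1])

```text
time: 27.05
tool_pos: [0.5931, 0.1482, 0.0462]
ee_rot: [-3.135, 0.002, 1.535]
wrist_force: [-0.6, 0.2, -2.3]
width: 0.0242
finger_force: 30.0
```

Run:
```python
from h import *
snap('wrist','w12'); rel(595,150,27,88)
c=cv2.imread('pics/w12.png')[90:290,140:360]; cv2.imwrite('pics/w12c.png',cv2.resize(c,None,fx=3,fy=3))
s=np.load('pics/w12.npz');hsv=cv2.cvtColor(s['color'],cv2.COLOR_RGB2HSV);H,S=hsv[...,0],hsv[...,1]
zt=s['pos'][2]+.006
print('link');mask_rect(s,(H<18)&(S>110),(200,80,300,265),zt)
print('pocket');mask_rect(s,(H>20)&(H<35)&(S>120),(200,80,300,265),.021)
```

```text
row [-0.3  0.1 -0.1] [ 1.6  1.  20.7] dist 21 pos [594.  148.4  47.7] rpy [-1.7975e+02  6.0000e-02  8.7950e+01] t 27.1 w 0.0242
link
[250.6 214.5] [ 230  158   42  107 3573] c [594.9 159.7] size [68.8 25.5] ang 88.1
pocket
[258.8 104.9] [211  80  83  31 564] c [598.1 233.8] size [21.  56.5] ang 89.0
[259.9 163.9] [229 146  48  73 914] c [596.5 172.7] size [52.4 32.7] ang 88.8
[250.2 183.9] [237 171  28  27 327] c [594.8 171.8] size [18.7 19.1] ang 88.0
```

View pics/w12c.png

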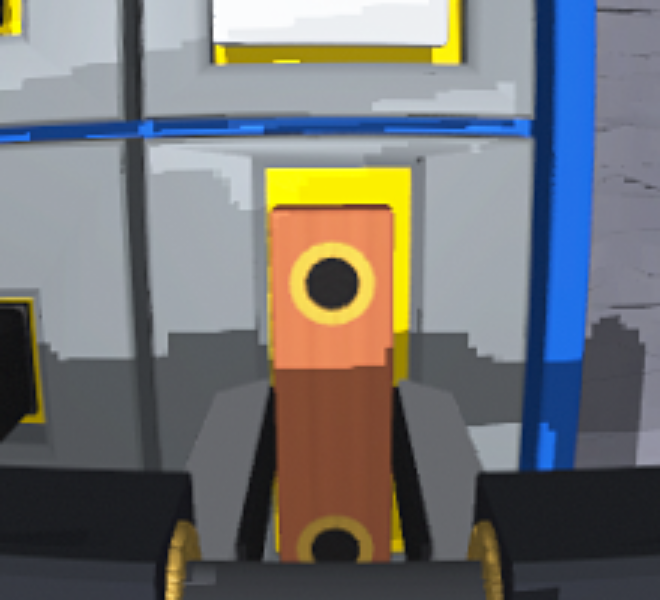

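Run:
```python
from h import *
s=np.load('pics/w12.npz'); p=lambda a,b:[140+a/3,90+b/3]
print('floor',wplane(s,[p(266,190),p(411,190),p(338,168)],.021).round(1),'link',wplane(s,[p(271,215),p(392,215),p(332,207)],s['pos'][2]+.006).round(1),s['pos'])
```

```text
floor [[580.5 194.1]
 [614.  193. ]
 [597.3 198.6]] link [[583.9 192.3]
 [607.7 191.4]
 [596.  193.4]] [0.59305488 0.1482407  0.04622762]
```

>>> arm_command(targets=[0, 0, 0, 1, 1.5, 6, 1, 0, 0, 0, 1, 1.5, 12, 1, 0, 0, 0, 1, 1.5, 16, 1, 0, 0, 0, 1, 1.5, 18.5, 1, 0, 0, 0, 1, 1.5, 18.5, 1, 0, 0, 0, 1, 1.5, 18.5, 1])

```text
time: 27.7
tool_pos: [0.5974, 0.1508, 0.0316]
ee_rot: [3.141, -0.0, 1.536]
wrist_force: [0.9, -0.2, -1.1]
width: 0.0246
finger_force: 30.0
```

>>> arm_command(targets=[0, 0, 0, 0, 0, 1, 1, 0, 0, 0, 0, 0, 1, 1])

```text
time: 27.9
tool_pos: [0.5974, 0.1508, 0.0306]
ee_rot: [3.141, -0.0, 1.536]
wrist_force: [0.0, -0.2, -1.6]
width: 0.024
finger_force: 30.0
```

>>> arm_command(targets=[0, 0, 0, 0, 0, 1.5, 1, 0, 0, 0, 0, 0, 3, 1, 0, 0, 0, 0, 0, 3, 1])

```text
time: 28.2
tool_pos: [0.5971, 0.1507, 0.0271]
ee_rot: [-3.141, 0.0, 1.536]
wrist_force: [-0.0, -0.2, -2.3]
width: 0.0244
finger_force: 30.0
```

>>> arm_command(targets=[0, 0, 0, 0, 0, 0, 0.1, 0, 0, 0, 0, 0, 0, 0.1, 0, 0, 0, 0, 0, 0, 0.1, 0, 0, 0, 0, 0, -10, 0.1, 0, 0, 0, 0, 0, -50, 0, 0, 0, 0, -40, 0, -95, 0, 0, 0, 0, -80, 0, -125, 0, 0, 0, 0, -80, -40, -125, 0, 0, 0, 0, -80, -40, -125, 0, 0, 0, 0, -80, -40, -125, 0])

```text
time: 29.2
tool_pos: [0.5546, 0.072, 0.1537]
ee_rot: [3.139, -0.0, 1.536]
wrist_force: [0.6, -0.2, -0.2]
width: 0.0467
finger_force: 0.0
```

Run:
```python
from h import *
snap('wrist','w13'); t=snap('top','top13'); rel(595,150,27,88)
b=cv2.resize(t['color'][160:250,350:430,::-1],None,fx=3,fy=3); im=np.zeros((384,780,3),np.uint8); im[:,:512]=cv2.imread('pics/w13.png'); im[:270,520:760]=b; cv2.imwrite('pics/c13.png',im)
# heights of the tops from the wrist depth
s=np.load('pics/w13.npz'); hsv=cv2.cvtColor(s['color'],cv2.COLOR_RGB2HSV);m=(hsv[...,0]<18)&(hsv[...,1]>110)
mask_rect(s,m,(150,0,500,260),.031)
```

```text
row [ 0. -0.  0.] [ 78.8  37.1 125.8] dist 153 pos [555.1  72.5 152.7] rpy [ 1.7995e+02 -2.0000e-02  8.8050e+01] t 29.3 w 0.0467
[289.9 114.7] [ 277   68   25   86 1158] c [597.9 150.7] size [88.1 24.7] ang 88.4
[480.1 197.9] [476 184   8  31 131] c [860.6  46.6] size [12.8 46.8] ang 15.2
```

View pics/c13.png

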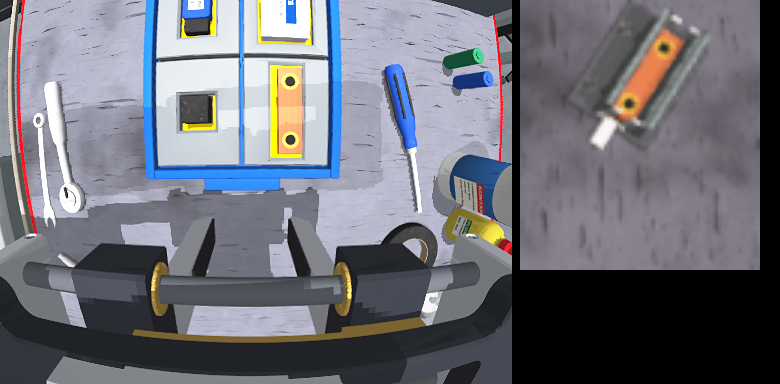

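All four parts are in their pockets: relay (197,109), link (290,112), reader (198,15) and fuse box (287,20). The rest of the stack is still in the magazine. One depth check will confirm they're seated.

Run:
```python
from h import *
for i in range(2): pass
s=np.load('pics/w13.npz')
def h(u,v,n=4):
    out=[]
    for a in range(u-n,u+n+1):
        for b in range(v-n,v+n+1):
            r=s['range_z'][b,a]
            if r<=0: continue
            o,d=wrays(s,[a,b]); th=np.hypot(a-s['cx'],b-s['cy'])/s['fx']; out.append((o+d[0]*r/np.cos(th))[2]*1000)
    return np.median(out).round(1)
for n,u,v in [('insert relay',168,85),('insert relay',225,110),('relay',196,107),('insert link',320,110),('link',290,98),('link',290,127),('fuse',297,22),('fuse',274,25),('reader',198,9),('insert fuse',248,20),('insert rd',165,25)]: print(n,u,v,h(u,v,3))
t=np.load('pics/top13.npz');T=t['T']
for n,u,v in [('fuse',139,178),('reader body',133,212),('relay',180,213),('link',181,179),('insert',160,200)]:
    z=np.median(t['range_z'][v-1:v+2,u-1:u+2]); print(n,((T@np.array([(u-t['cx'])/t['fx']*z,(v-t['cy'])/t['fy']*z,z,1]))[2]*1000).round(1))
```

```text
insert relay 168 85 26.7
insert relay 225 110 26.7
relay 196 107 45.8
insert link 320 110 26.6
link 290 98 31.8
link 290 127 31.6
fuse 297 22 37.4
fuse 274 25 37.3
reader 198 9 36.9
insert fuse 248 20 26.7
insert rd 165 25 26.8
fuse 37.3
reader body 34.9
relay 47.7
link 528.4
insert 471.4
```

All the tops are at the fully seated heights (45, 31, 37 and 36 mm, with a common offset of about +0.7 mm). I'm handing the job in.

```bash
python3 -c "
from bench import robot
print(robot.close_job())"
```

```text
the job is handed in; nothing more can be done
None
```

The kit is complete and handed in at about 29 s of the 96 s: the relay, fuse box, reader and one link are all fully down in their matching pockets, and the other two links are still in the magazine.

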